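Push a bracelet for restringing through the spring flap of the repair drop box

ROBOT

A 7-joint arm with a two-finger parallel gripper is mounted at the origin on a cart in front of the work surface, level with it; the furniture and walls round the work are solid. World frame = base frame: x ahead of the robot, y to its left, z up, the work surface at z = 0. Lengths are in mm, angles in degrees, forces in N, time in s.
With the tool pointing down it reaches from about 400 to 900 mm from the base axis. Payload 5.5 kg.
Tool frame: the origin (TCP) lies on the centre line of the jaws, within the pads' length; the fingertips stand 19 mm ahead of it and the grasp point (between the pads) is the TCP; z points along the fingers, y is the direction in which the jaws open and shut (so a half turn about z gives the same grasp; the last joint's range is limited). The gripper opens to 85 mm and grips with 20 to 120 N. Pads are 22 mm wide; open, the fingers measure 114 mm over their backs; the gripper's body (76 mm by 85 mm) begins 54 mm behind the grasp point. The pads swing forward as they close: fully open they stand 13 mm farther back than shut.
Start: joints at [-56.482, 28.699, -24.465, 88.831, 12.651, 65.22, -12.049], TCP at [205.541, 616.646, 250.31] pointing down, gripper open.
Joint ranges: [-164.97, 164.97], [-17.58, 116.51], [-87.97, 89.64], [11.32, 138.91], [-80.73, 260.73], [10.89, 115.49], [-147.41, 147.41]. Speed limits (degrees/s): [147.25, 147.25, 180, 180, 180, 180, 180].

INTERFACE

Orientations are given as a 3x3 rotation matrix whose columns are the frame's x, y, z axes.
In Python, from bench import monitor, optics, workorder gives the robot as it stands.
- The arm moves only by the tool move_arm, never from a script. Its argument "series" is a list of rows, each a list of 4 numbers: the shift along the world's x, y, z in cm, then the turn about the world's z in degrees. In form: [[x, y, z, spin], ...]. A call has 1 to 12 rows; each row is the pose to reach, as a shift and turn from the pose measured when the call began; what a row does not reach only later rows make up. A row lasts 1/10 s, in which the tool goes at most 50 mm and 8.59 degrees, less where a joint would pass 70% of its speed; a pose out of reach is approached as far as the arm can. A call with a gripper value outside its range is refused whole. "hand" is the closure, from 0 (fully open) to 1 (shut), set as the call begins (left out, the last holds). The fingers move at their own pace and stop on an object; "newtons" is the grip in N (left out, the last holds). Time passes only in rows, so rows that repeat a pose let the fingers close. It gives the time, the measured TCP pose, the force and the opening at its end, in the units of the state.
- monitor.state(): the state, without advancing time (a new reading comes with each control period).
- optics.grab_frame(name): name is "scene" or "side" or "wrist"; returns the picture (420x560x3 uint8, red, green, blue); there is no depth.
- optics.camera_model(name): a dict with "vertical_fov" (degrees; the focal length in pixels is half the picture's height over the tangent of half this angle, whatever the lens; pixels are square), "cx", "cy" (the principal point, pixels), "rvec" (rotation vector, rad) and "tvec" (3), from world to camera coordinates, as OpenCV has them. Camera axes: x right, y down, z forward; pixel columns grow to the right and rows downward; lengths in mm; the calibration is good to about 2 mm. A picture is of the moment at which its call begins: read the wrist's pose just before it. camera_model takes no time and is no camera call; for the wrist camera it gives the pose at the moment of the call.
- workorder.hand_in(): hands the job in, once; it reports no verdict.
The state is a dict: "t": time; "qpos": joint angles; "dq": joint speeds; "joint_torque": joint torques, N m; "tool_pos": TCP position; "eef_rot": TCP orientation; "ft_force": force on the tool from outside, world axes, zero at the start; "ft_torque": the same for the moment, N m; "gripper_width": opening from 0.0 (shut) to 1.0 (fully open).
Only numpy, scipy, OpenCV 4.12 (cv2) and the standard library are available. Lean on these libraries where they do the work, as an engineer would, in place of code of your own. Each camera call takes 0.05 s, during which the arm holds its last target.

TASK

The bracelet lying on the loading tray of the repair drop box has been booked in: put it into the box without picking it up. Push the self-closing flap down with one finger and, while that finger keeps the flap open, push the bracelet along the tray and over the edge with the other finger so that it drops inside; then draw back so that the flap springs fully shut over it. Do not pinch, lift or carry the bracelet, and leave the other things on the table where they are.

Things in the scene. Friction and masses are not known exactly. Their poses are not given: they have to be found in the camera images.
- drop_box: Grey steel box for taking in repairs, fixed to the table, 142 long (x) x 92 wide (y) x 160 mm high, hollow (inside x -1 to 124, y -39 to 39, floor 10 mm up), with a bright steel loading tray jutting out in front level with its top. Origin on the table straight below the loading edge, midway across; +x is the way in, from the tray across the flap; z up. Top flat: tray, then flap, flush.
- loading_edge (a point): Middle of the tray's inner edge, at tray height (160 mm above the table), axes as the drop box; the flap begins here. The tray is 80 wide, 4 mm thick and reaches 92 mm outward (-x). Lips at its sides, inner faces 74 mm apart, stand 8 mm above it. The bracelet topples in once its middle is past this edge with the flap held open.
- notch_end (a point): Closed end of the tray's finger notch, 7 mm outward from the loading edge, at tray height; axes as the drop box. The notch is cut right through the tray, 34 mm wide, midway across, and runs from here to the tray's open outer end. Below it is free air, so a finger can stand in it, tip below tray level, behind the bracelet and travel along +x as far as this point.
- flap_hinge (a point): Middle of the flap's hinge line, at tray height, 123.5 mm past the loading edge (+x of the box). Turns with the flap. The flap is a steel plate 121.5 long x 74 wide x 3 mm thick that reaches from here back to the loading edge, with four low grip ribs near its free edge.
- flap (a joint): Flap angle, rad: 0 shut, growing as its free edge (at the tray) is pushed down into the box; stop at 1.30. A spring shuts it (0.12 N m, rising 0.08 per rad: 1 to 6 N at a fingertip); shut, it bears the bracelet. At equal depth it opens wider the nearer the finger is to the hinge: a tip 30 mm below tray level gives 0.3 rad near the free edge, 0.9 rad at 25 mm from the hinge.
- bracelet_center (a point): Centre, half-way up, of the round dark pebble bracelet to be put in: a stiff ring 61 mm across and 14 mm high (hole about 50 mm), 35 to 60 g, lying flat on the loading tray over the finger notch, its middle 33 to 40 mm in front of the loading edge. z along the ring's axis.
- card_terminal: Dark hand-held payment terminal, 164 x 67 x 50 mm, on the table; origin under its middle. Leave it.
- job_book: Blue notebook, 148 x 109 x 14 mm, flat on the table; origin under its middle. Leave it.
- pen: Ballpoint pen, 145 mm long (its y) and 10 mm thick, on the table to the left of the drop box; origin under its middle. Leave it.
- ring_box: Closed brown ring box, 55 x 52 x 45 mm, on the table to the right of the drop box; origin under its middle. Leave it.
- spare_bracelet: Another stone bracelet, 62 mm across and 20 mm high, on the table to the right of the drop box; origin under its middle. Leave it.
- loupe: Small folding loupe, 35 x 29 x 14 mm, on the table to the left of the drop box; origin under its middle. Leave it.
- tape_roll: Roll of packing tape, 93 mm across, 48 mm high, on the table; origin under its middle. Leave it.
- bracelet: The same bracelet; origin under its middle, 7 mm below its centre. It slides along the tray at a push of under 1 N, and may cling to the pushing finger when half over the edge: pushing on to the notch end, or drawing the finger back a few mm, lets it topple.

How it is judged (in metres and radians):
On the way, in this order (a step that is already met when the one before it is completed fails the run):
1. A finger has pushed the flap open while the bracelet still lies on the tray (value of joint flap above 0.15 rad and contact force between the fingers and flap above 0.2 N and x of bracelet_center in the frame of loading_edge below -0.005 m and z of bracelet_center in the frame of loading_edge above 0 m), for 0.2 s.
2. With the flap still held open by a finger, a finger has pushed the bracelet at least half-way over the loading edge (value of joint flap above 0.2 rad and contact force between the fingers and flap above 0.2 N and x of bracelet_center in the frame of loading_edge above -0.003 m).
At the end, for the whole second after the job is handed in: The bracelet is inside the box (its centre more than 90 mm below tray level, between the box's walls), the flap is shut (under 0.04 rad), and every other thing is within 15 mm of where it stood (x of bracelet_center in the frame of loading_edge between 0 and 0.124 m and y of bracelet_center in the frame of loading_edge between -0.039 and 0.039 m and z of bracelet_center in the frame of loading_edge below -0.09 m and value of joint flap below 0.04 rad and distance of each of card_terminal, job_book, pen, ring_box, spare_bracelet, loupe, tape_roll from where it was at the start of the episode below 0.015 m); the robot touches nothing.
It fails at once if The bracelet is lifted: its centre rises more than 15 mm above where it lies on the tray (z of bracelet_center in the frame of loading_edge above 0.022 m).
It fails at once if The bracelet is pinched or rammed: the fingers press on it with more than 12 N (pushing it along takes under 1 N) (contact force between the fingers and bracelet above 12 N).
It fails at once if The bracelet is pushed off the tray outside the box (z of bracelet_center in the frame of loading_edge below -0.02 m and (x of bracelet_center in the frame of loading_edge below -0.03 m or y of bracelet_center in the frame of loading_edge above 0.05 m or y of bracelet_center in the frame of loading_edge below -0.05 m)).
It fails at once if One of the other things on the table is pushed more than 15 mm from its place (distance of any of card_terminal, job_book, pen, ring_box, spare_bracelet, loupe, tape_roll from where it was at the start of the episode above 0.015 m).
It also fails if it takes over 40 s, if anything falls off the work surface, if the arm or the gripper's body presses on something with over 40 N, if the wrist force passes 120 N, or if a joint passes its speed limit or range.

## Working session

There is one attempt and no reset: what is moved stays moved. The work goes in short steps, Python scripts to look and compute and a tool call to move; the robot and the scene stay as the last step left them, time stands still between calls to the robot, and variables do not carry over. Pictures are saved under pics/ and viewed, and the job is handed in when it is done.

Besides the shell and the picture viewer there is one more tool, called after "Call:" as name(argument=value, ...) on one line, values as JSON. move_arm: Moves the arm, as the interface text tells. Its arguments: {"type":"object","properties":{"series":{"type":"array","items":{"type":"array","items":{"type":"number"}}},"hand":{"type":"number"},"newtons":{"type":"number"}},"required":["series"]}

```bash
mkdir -p pics; python3 - <<'E'
from bench import monitor, optics
import cv2
s=monitor.state();print(s['t'],s['tool_pos'],s['eef_rot'],s['gripper_width'])
for n in ["scene","side","wrist"]:
    print(n,optics.camera_model(n))
    cv2.imwrite(f"pics/a_{n}.png",optics.grab_frame(n)[:,:,::-1])
E
```

```text
0.0 [205.38214483 615.99712229 249.23969057] [[-9.48696671e-01  3.16186800e-01 -7.30453259e-04]
 [ 3.16187624e-01  9.48694889e-01 -1.84220416e-03]
 [ 1.10496635e-04 -1.97865324e-03 -9.99998036e-01]] 1.0022920679090508
scene {'vertical_fov': 50.06297034306336, 'cx': 282.15209093933595, 'cy': 205.5208385601433, 'rvec': array([ 2.42175387, -0.15082354,  0.05964067]), 'tvec': array([-546.70547081,  169.50712761, 1070.62029382])}
side {'vertical_fov': 50.62428923452481, 'cx': 282.77637362961514, 'cy': 209.35663585632938, 'rvec': array([ 0.40684694, -2.80893756,  1.130404  ]), 'tvec': array([547.35714052, 196.25970583, 924.0881435 ])}
wrist {'vertical_fov': 71.0433285585409, 'cx': 271.8892673582435, 'cy': 212.58298592852424, 'rvec': array([-2.33386567, -1.68159513, -0.26097199]), 'tvec': array([-648.88503266,  -39.23842812,  380.62908862])}
```

View pics/a_scene.png

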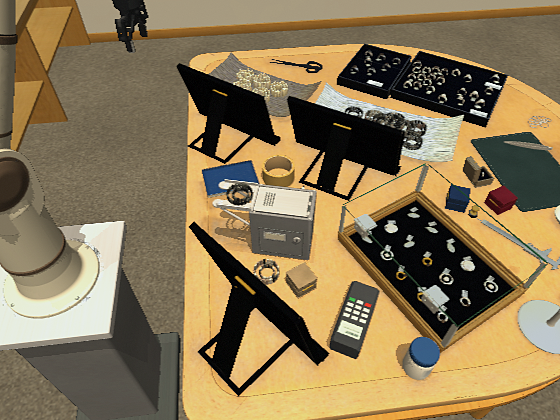

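View pics/a_side.png

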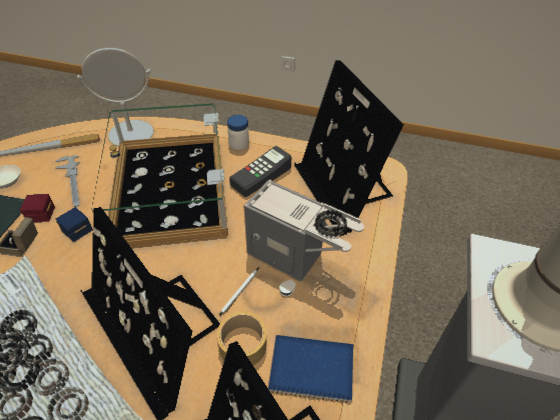

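View pics/a_wrist.png

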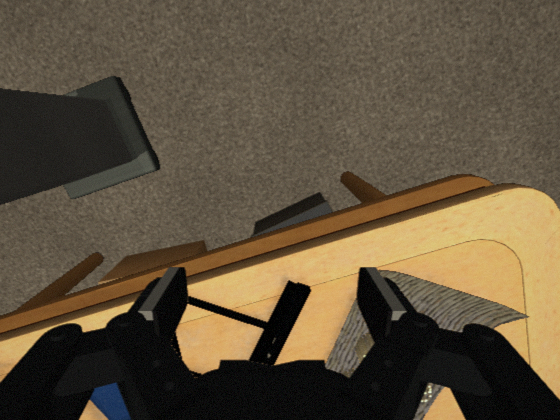

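The scene shows the box at about (280,220), with its tray towards the robot and the bracelet at about (240,194). In the side view the box top is near (285,205) and the bracelet near (332,223). I'll enlarge both.

```bash
python3 - <<'E'
import cv2
a=cv2.imread("pics/a_scene.png")[165:275,195:335];cv2.imwrite("pics/b1.png",cv2.resize(a,None,fx=5.5,fy=5.5,interpolation=cv2.INTER_CUBIC))
a=cv2.imread("pics/a_side.png")[170:280,235:375];cv2.imwrite("pics/b2.png",cv2.resize(a,None,fx=5.5,fy=5.5,interpolation=cv2.INTER_CUBIC))
E
```

```text
(no output)
```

View pics/b1.png

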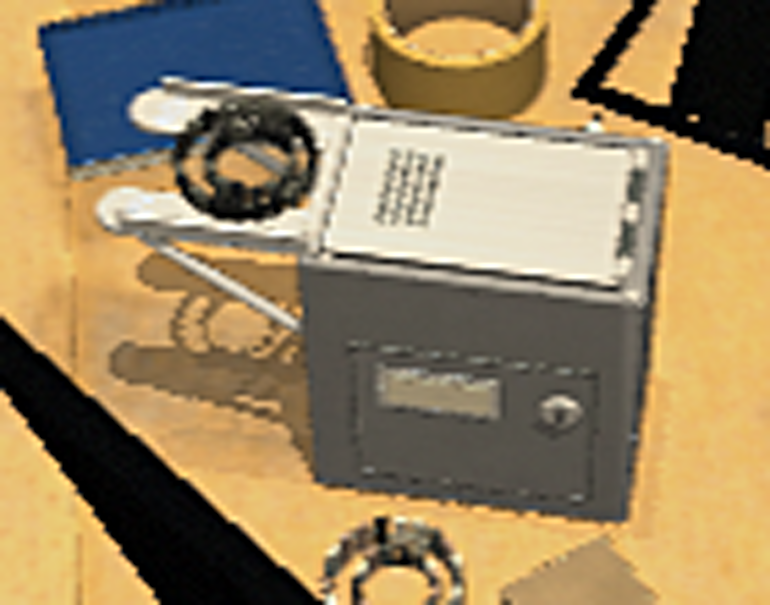

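View pics/b2.png

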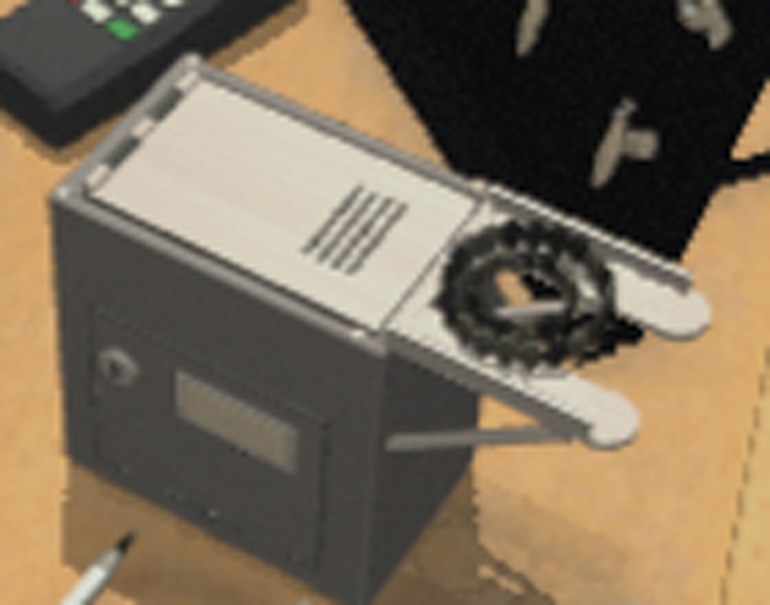

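```bash
cat > h.py <<'E'
import numpy as np, cv2
from scipy.optimize import least_squares
from bench import monitor, optics
def cam(n):
    m=optics.camera_model(n); f=210/np.tan(np.radians(m['vertical_fov']/2))
    return np.array(m['rvec'],float),np.array(m['tvec'],float),np.array([[f,0,m['cx']],[0,f,m['cy']],[0,0,1]])
def proj(c,P): return cv2.projectPoints(np.atleast_2d(np.array(P,float)),*c,None)[0][:,0]
def onplane(c,uv,z):
    R=cv2.Rodrigues(c[0])[0];d=R.T@np.linalg.solve(c[2],[*uv,1]);o=-R.T@c[1];return o+d*(z-o[2])/d[2]
E
python3 - <<'E'
from h import *
S,D=cam("scene"),cam("side")
sc=np.array([[353,117],[325,250],[615,283],[640,150]])/5.5+[195,165]
sd=np.array([[385,330],[478,203],[200,78],[90,193]])/5.5+[235,170]
# order LE+y, LE-y, H-y, H+y
B=np.array([[1,37],[1,-37],[123.5,-37],[123.5,37]])
def W(p):
    c,s=np.cos(p[2]),np.sin(p[2]);return np.c_[B@np.array([[c,s],[-s,c]])+p[:2],np.full(4,160)]
for use in [(1,1),(1,0),(0,1)]:
    r=least_squares(lambda p:np.r_[use[0]*(proj(S,W(p))-sc).ravel(),use[1]*(proj(D,W(p))-sd).ravel()],[550,60,0])
    print(r.x[:2],np.degrees(r.x[2]),np.round(r.fun,1))
    p=r.x
    c,s=np.cos(p[2]),np.sin(p[2])
    for cm,uv in((S,np.array([246,157])/5.5+[195,165]),(D,np.array([527,294])/5.5+[235,170])):
        b=onplane(cm,uv,167); d=b[:2]-p[:2]; print(b, c*d[0]+s*d[1],-s*d[0]+c*d[1])
E
```

```text
[494.93630681  50.45382885] -15.671293444921453 [-0.7 -0.8 -1.6 -1.1  0.4 -0.8 -0.6 -1.  -0.8 -0.8  0.7 -1.3 -0.4 -1.3
 -0.5 -0.9]
[460.93422554  59.23920574 167.        ] -35.11121794074414 -0.725777065368149
[459.8861651   62.99511298 167.        ] -37.13485749486517 2.607412521297393
[496.03285253  47.81764671] -15.8291870089752 [-0.1  0.  -1.1 -0.3  1.   0.2  0.1 -0.1 -0.  -0.   0.  -0.  -0.  -0.
 -0.  -0. ]
[460.93422554  59.23920574 167.        ] -36.88312073674576 1.4145783622742485
[459.8861651   62.99511298 167.        ] -38.915938074325986 4.7421786293874675
[493.63202161  52.87198718] -15.499566400636002 [-0.  -0.  -0.  -0.  -0.  -0.  -0.  -0.  -0.4  0.3  1.1 -0.3 -0.3 -0.3
 -0.4  0.2]
[460.93422554  59.23920574 167.        ] -33.21017689437475 -2.6022088892883577
[459.8861651   62.99511298 167.        ] -35.223817130437986 0.7370309741185732
```

The pose fit puts the loading edge at about (495, 50) with yaw about -15.7°, and the bracelet at local x of about -36. Next I raise the arm and move it over the tray.

Call:
move_arm(series=[[0,0,5,0],[0,0,10,0],[0,0,15,0],[0,0,20,0],[2,-4.3,20,-7],[4,-8.6,20,-14],[6,-12.9,20,-21],[8,-17.2,20,-28],[10,-21.5,20,-35],[12,-25.8,20,-42],[14,-30.1,20,-49],[16,-34.4,20,-56]], hand=0)

```text
t: 1.35
tool_pos: [365.8, 270.1, 449.5]
eef_rot: [[-0.263, 0.965, -0.001], [0.965, 0.263, -0.0], [0.0, -0.001, -1.0]]
ft_force: [0.8, 0.4, -0.4]
gripper_width: 1.003
```

Call:
move_arm(series=[[2,-4.2,0,-7],[4,-8.4,0,-14],[6,-12.6,0,-21],[8,-16.8,0,-28],[10.2,-21.2,0,-31],[10.2,-21.2,-5,-31],[10.2,-21.2,-10,-31],[10.2,-21.2,-15,-31],[10.2,-21.2,-15,-31],[10.2,-21.2,-15,-31]])

```text
t: 2.35
tool_pos: [467.7, 58.2, 300.0]
eef_rot: [[0.271, 0.963, -0.003], [0.963, -0.271, 0.0], [-0.001, -0.003, -1.0]]
ft_force: [0.5, 0.2, -0.2]
gripper_width: 0.997
```

```bash
python3 - <<'E'
from h import *
s=monitor.state();print(s['t'],s['tool_pos'],s['eef_rot'],s['qpos'])
m=optics.camera_model("wrist");print(m)
for n in("wrist","side","scene"):
    cv2.imwrite(f"pics/c_{n}.png",optics.grab_frame(n)[:,:,::-1])
np.save("c_wrist.npy",np.r_[m['rvec'],m['tvec']])
E
```

```text
2.35 [467.65974938  58.16457243 299.98905521] [[ 2.70888885e-01  9.62607168e-01 -2.57910210e-03]
 [ 9.62610452e-01 -2.70889462e-01  1.29541365e-04]
 [-5.73954133e-04 -2.51776195e-03 -9.99996666e-01]] [-16.94284776   5.53512038   7.08206446 110.98326384  -0.79674697
  63.6700988  -25.25551973]
{'vertical_fov': 71.0433285585409, 'cx': 271.8892673582435, 'cy': 212.58298592852424, 'rvec': array([-2.8054227 ,  0.38748698,  0.06486327]), 'tvec': array([-433.10832291,  118.50324618,  484.53939998])}
```

View pics/c_wrist.png

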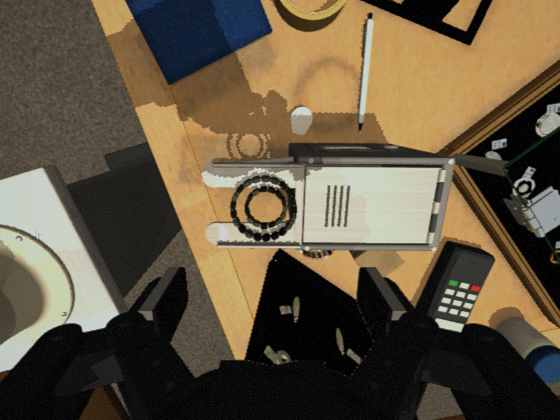

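View pics/c_side.png

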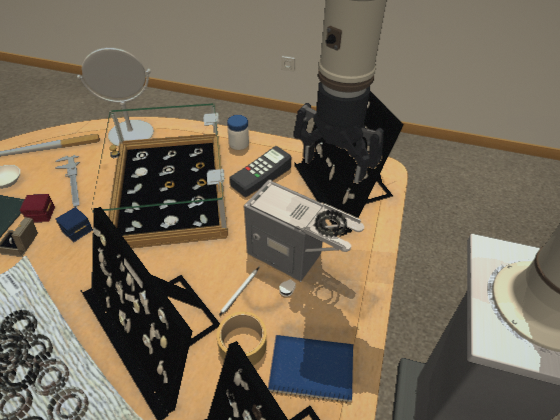

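The wrist view shows the bracelet at (264,209), the tray's inner edge near column 302, the flap from 303 to 440, and a tall stand to the right of the tray. I'll project the model into this view and triangulate the stand's top.

```bash
python3 - <<'E'
from h import *
S,D,Wc=cam("scene"),cam("side"),cam("wrist")
R=cv2.Rodrigues(Wc[0])[0];print("wristcam",-R.T@Wc[1],R[2])
p=[494.9,50.5,np.radians(-15.67)]
c,s=np.cos(p[2]),np.sin(p[2])
L=lambda x,y,z:[p[0]+c*x-s*y,p[1]+s*x+c*y,z]
pts=[L(x,y,160) for x,y in [(0,37),(0,-37),(123.5,-37),(123.5,37),(-92,0),(-36,0),(0,0)]]
print(np.round(proj(Wc,pts),1))
for a,b in (((192,225),(402,123)),((327,358),(338,63))):
    Ps=[k[2]@np.c_[cv2.Rodrigues(k[0])[0],k[1]] for k in (S,D)]
    X=cv2.triangulatePoints(Ps[0],Ps[1],np.array(a,float),np.array(b,float));X=(X[:3]/X[3]).ravel();print(X,proj(S,X),proj(D,X),proj(Wc,X))
im=cv2.imread("pics/c_wrist.png")[130:270,190:460]
cv2.imwrite("pics/c1.png",cv2.resize(im,None,fx=2.9,fy=2.9,interpolation=cv2.INTER_CUBIC))
im=cv2.imread("pics/c_scene.png")[140:400,170:350]
cv2.imwrite("pics/c2.png",cv2.resize(im,None,fx=2.3,fy=2.3,interpolation=cv2.INTER_CUBIC))
E
```

```text
wristcam [490.26367054 134.11512623 426.35902967] [-0.07957222 -0.29344973 -0.95265708]
[[300.9 167.6]
 [298.7 242.8]
 [424.2 242.5]
 [436.9 167.3]
 [202.3 206.9]
 [261.6 206.8]
 [299.7 206.7]]
[ 371.31761938 -121.34418673  291.0997701 ] [[191.18242737 225.03261842]] [[401.235412   122.91597267]] [[209.00044966 521.4037104 ]]
[ 557.17617284 -379.77699265  259.02495831] [[318.25165342 360.27106019]] [[332.44171972  61.19057849]] [[468.05466193 601.25367204]]
```

View pics/c1.png

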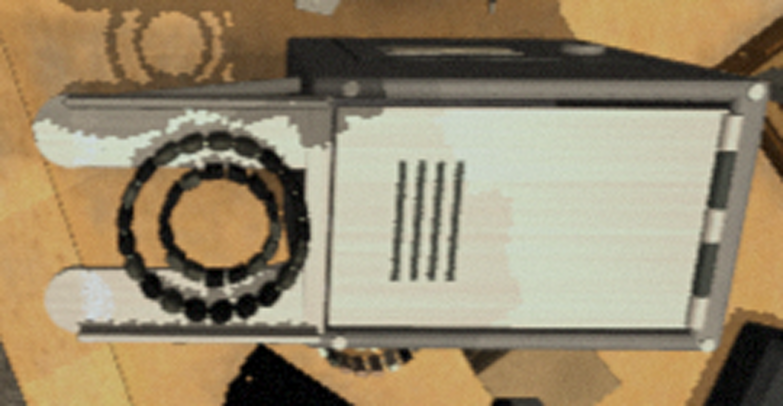

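View pics/c2.png

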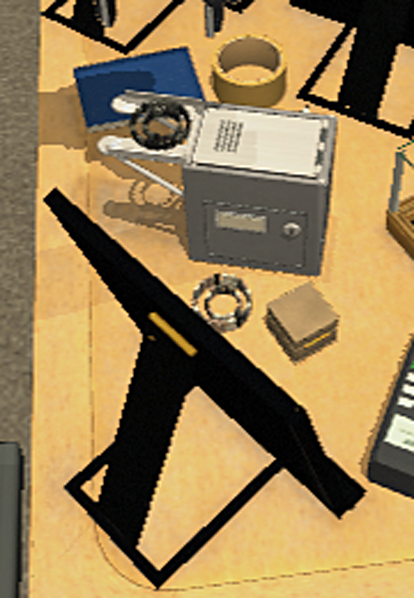

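Call:
move_arm(series=[[-0.3,0.1,-4,0],[-0.3,0.1,-8,0],[-0.3,0.1,-10.5,0],[-0.3,0.1,-10.5,0],[-0.3,0.1,-10.5,0]])

```text
t: 3.0
tool_pos: [468.3, 59.9, 199.5]
eef_rot: [[0.271, 0.963, 0.007], [0.963, -0.271, 0.002], [0.004, 0.006, -1.0]]
ft_force: [-0.3, -0.4, 0.5]
gripper_width: 1.0
```

```bash
python3 - <<'E'
from h import *
s=monitor.state();print(s['t'],s['tool_pos'],s['ft_force'])
for n in("wrist","side","scene"):
    cv2.imwrite(f"pics/d_{n}.png",optics.grab_frame(n)[:,:,::-1])
f=lambda n,a,b,c,d:cv2.resize(cv2.imread(f"pics/d_{n}.png")[a:b,c:d],(400,300),interpolation=cv2.INTER_CUBIC)
w=cv2.resize(cv2.imread("pics/d_wrist.png"),(400,300))
cv2.imwrite("pics/d1.png",np.vstack([np.hstack([f("side",150,270,240,400),f("scene",150,270,180,340)]),np.hstack([w,f("wrist",150,360,120,400)])]))
E
```

```text
3.0 [468.3207069   59.94736125 199.4708129 ] [-0.3342871  -0.43420061  0.45697411]
```

View pics/d1.png

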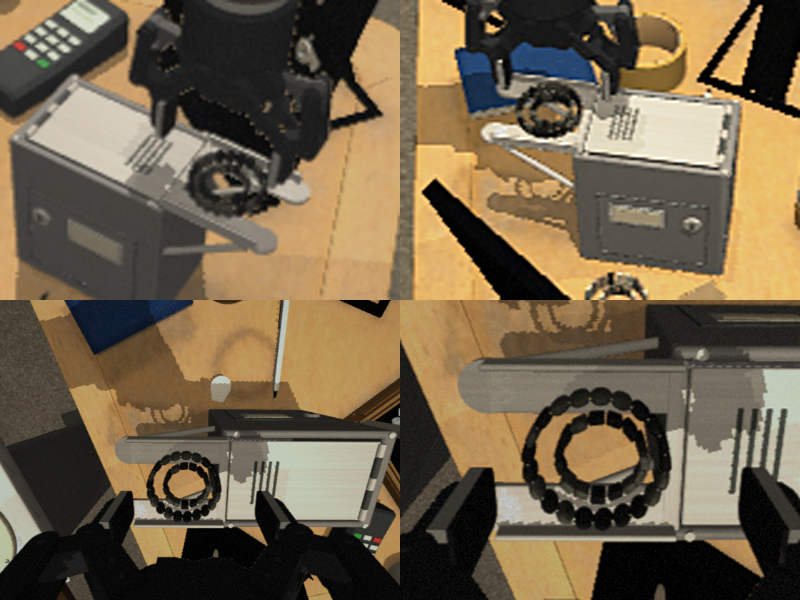

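Call:
move_arm(series=[[-0.3,-0.05,-0.4,0],[-0.3,-0.05,-0.4,0],[-0.3,-0.05,-0.4,0]])

```text
t: 3.45
tool_pos: [465.8, 59.5, 196.3]
eef_rot: [[0.271, 0.963, 0.009], [0.963, -0.271, 0.003], [0.005, 0.008, -1.0]]
ft_force: [0.7, 0.8, -0.3]
gripper_width: 1.003
```

```bash
python3 - <<'E'
from h import *
for i in range(2):
    s=monitor.state();print(s['t'],np.round(s['tool_pos'],1),s['ft_force'])
    Wc=cam("wrist");im=optics.grab_frame("wrist")[:,:,::-1].copy()
T=np.array(s['tool_pos']);R=np.array(s['eef_rot'])
for dz,col in((19,(0,0,255)),(6,(0,255,0))):
    P=[T+R@np.array([x,y,dz]) for y in(-57,-42.5,42.5,57) for x in(-11,11)]
    q=proj(Wc,P);print(dz,np.round(q).tolist())
    for a in q: cv2.circle(im,tuple(int(v) for v in np.round(a)),1,col,-1)
cv2.imwrite("pics/e1.png",cv2.resize(im[180:400,100:440],None,fx=2.35,fy=2.35,interpolation=cv2.INTER_CUBIC))
E
```

```text
3.45 [465.8  59.5 196.3] [ 0.67261419  0.79960296 -0.2868474 ]
3.5 [465.8  59.5 196.2] [0.22539459 0.30286771 0.03275347]
19 [[170.0, 288.0], [165.0, 251.0], [196.0, 288.0], [193.0, 251.0], [349.0, 287.0], [353.0, 251.0], [375.0, 287.0], [380.0, 251.0]]
6 [[161.0, 301.0], [156.0, 263.0], [190.0, 301.0], [186.0, 263.0], [356.0, 301.0], [359.0, 263.0], [384.0, 301.0], [389.0, 263.0]]
```

View pics/e1.png

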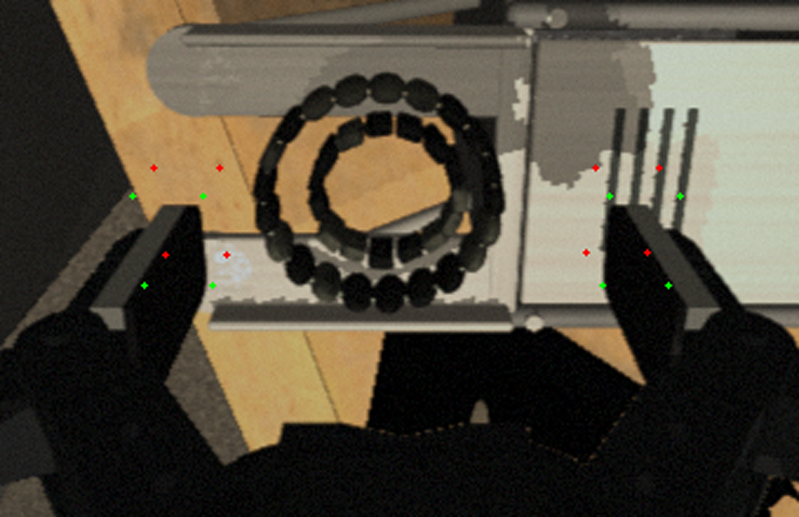

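The open fingertips stand only about 4–6 mm ahead of the TCP: their inner edges are at crop (203,250) and (607,250). I'll go down to just above the tray and check that the rear tip lines up with the notch.

Call:
move_arm(series=[[0,0,-0.8,0],[0,0,-1.6,0],[0,0,-2.2,0],[0,0,-2.2,0],[0,0,-2.2,0]])

```text
t: 4.05
tool_pos: [465.5, 59.4, 173.7]
eef_rot: [[0.271, 0.963, 0.008], [0.963, -0.271, 0.002], [0.004, 0.007, -1.0]]
ft_force: [1.0, -0.2, -0.3]
gripper_width: 1.001
```

```bash
cat > shot.py <<'E'
from h import *
import sys
t=sys.argv[1]
s=monitor.state();print(s['t'],np.round(s['tool_pos'],1),np.round(s['ft_force'],1))
d=np.array(s['tool_pos'])[:2]-[496.3,50.1];print("local",.963*d[0]-.2705*d[1],.2705*d[0]+.963*d[1])
g={n:optics.grab_frame(n)[:,:,::-1] for n in("wrist","side","scene")}
f=lambda n,a,b,c,d:cv2.resize(g[n][a:b,c:d],(400,300),interpolation=cv2.INTER_CUBIC)
cv2.imwrite(f"pics/{t}.png",np.vstack([np.hstack([f("side",165,255,250,370),f("scene",160,250,210,330)]),cv2.resize(g["wrist"][190:340,100:500],(800,300),interpolation=cv2.INTER_CUBIC)]))
E
python3 shot.py f1
```

```text
4.05 [465.5  59.4 173.7] [ 1.  -0.2 -0.3]
local -32.16182156566511 0.6154962403802511
```

View pics/f1.png

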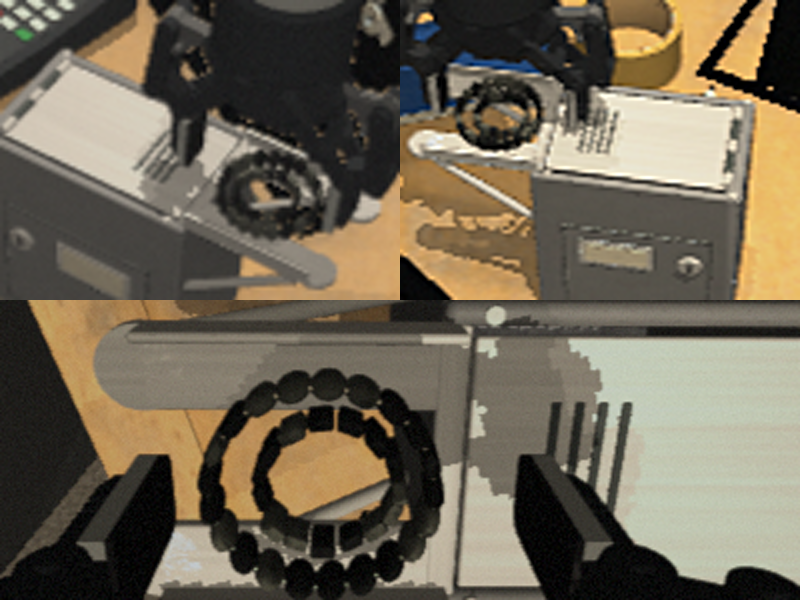

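```bash
python3 - <<'E'
from h import *
Wc=cam("wrist")
def loc(P):
    d=P[:2]-[496.3,50.1];return np.round([.963*d[0]-.2705*d[1],.2705*d[0]+.963*d[1]],1)
dis=lambda x,y:(x/2+100,(y-300)/2+190)
for nm,p,zs in (("notch up",(190,408),(160,)),("notch lo",(200,522),(160,)),("tip+ in",(170,456),(166,168,170)),("tip- in",(173,545),(166,168,170)),("seam +",(472,330),(160,)),("seam -",(458,585),(160,)),("lip+",(300,340),(160,)),("lip-",(300,585),(160,)),("notch end",(437,420),(160,)),("bracelet rear",(202,485),(167,)),("bracelet front",(441,485),(167,)),("br top",(328,369),(167,)),("br bot",(328,598),(167,)),("ftip+",(520,456),(166,168,170))):
    for z in zs: print(nm,z,loc(onplane(Wc,dis(*p),z)))
E
```

```text
notch up 160 [-71.2  18.4]
notch lo 160 [-71.1 -15.3]
tip+ in 166 [-75.5   8. ]
tip+ in 168 [-74.9   9.1]
tip+ in 170 [-74.3  10.1]
tip- in 166 [-77.1 -18.2]
tip- in 168 [-76.4 -16.7]
tip- in 170 [-75.8 -15.2]
seam + 160 [-0.6 38.8]
seam - 160 [  0.4 -36.4]
lip+ 160 [-42.7  36.4]
lip- 160 [-44.4 -36.1]
notch end 160 [-8.  14.8]
bracelet rear 167 [-67.9   0.3]
bracelet front 167 [-7.4 -0. ]
br top 167 [-35.8  31.3]
br bot 167 [-36.4 -34.6]
ftip+ 166 [12.3  7.5]
ftip+ 168 [11.6  8.6]
ftip+ 170 [10.9  9.7]
```

In the wrist view the notch is centred at y of about +1.5 and the finger at about -2, so I shift it +2.7 mm sideways. Then I ease down, watching the force.

Call:
move_arm(series=[[0.07,0.26,0,0],[0.07,0.26,0,0],[0.07,0.26,-0.5,0],[0.07,0.26,-0.9,0],[0.07,0.26,-1.2,0],[0.07,0.26,-1.4,0],[0.07,0.26,-1.5,0]])

```text
t: 4.9
tool_pos: [466.7, 62.0, 159.1]
eef_rot: [[0.271, 0.963, 0.009], [0.963, -0.271, 0.003], [0.005, 0.008, -1.0]]
ft_force: [1.1, -0.2, 0.2]
gripper_width: 1.003
```

```bash
python3 shot.py f2
```

```text
4.9 [466.7  62.  159.1] [ 1.1 -0.2  0.2]
local -31.689810314270055 3.513728004273908
```

View pics/f2.png

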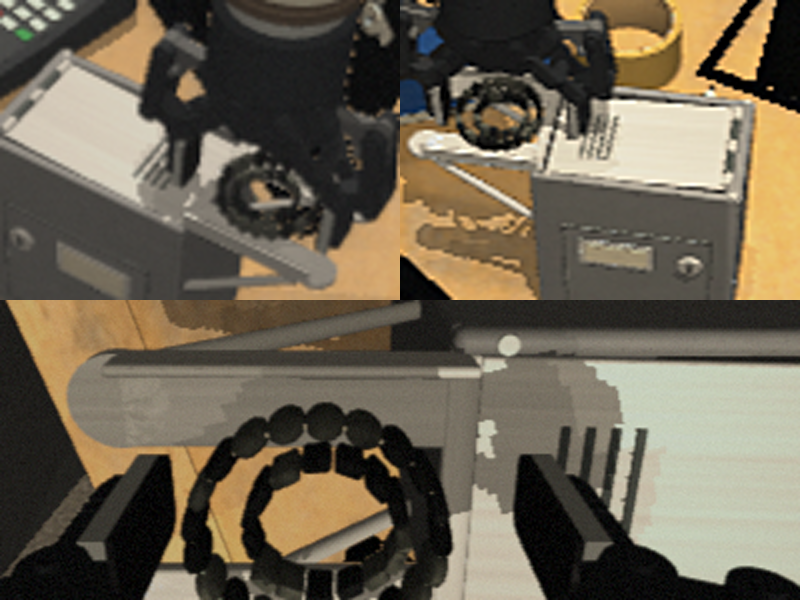

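Call:
move_arm(series=[[-0.2,0.05,-0.5,0],[-0.2,0.05,-1,0],[-0.2,0.05,-1.3,0],[-0.2,0.05,-1.5,0],[-0.2,0.05,-1.5,0]])

```text
t: 5.55
tool_pos: [464.4, 62.5, 143.9]
eef_rot: [[0.271, 0.963, 0.008], [0.963, -0.271, 0.003], [0.005, 0.007, -1.0]]
ft_force: [-0.3, 0.4, -0.2]
gripper_width: 0.999
```

```bash
python3 shot.py f3
```

```text
5.55 [464.4  62.5 143.9] [-0.3  0.4 -0.2]
local -34.047704670010106 3.3386008795792765
```

View pics/f3.png

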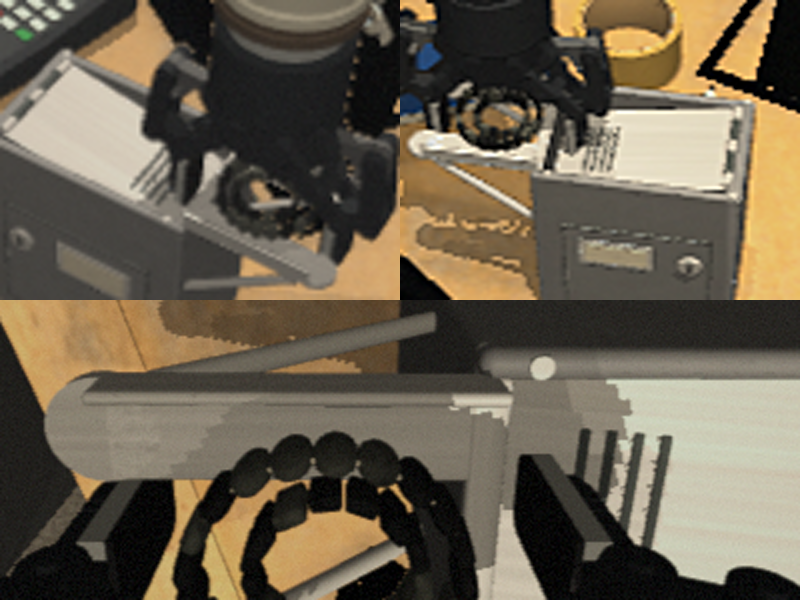

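The flap is dipping and the rear finger stands in the notch. I go a bit deeper and hold.

Call:
move_arm(series=[[0,0,-0.5,0],[0,0,-1,0],[0,0,-1.3,0],[0,0,-1.4,0],[0,0,-1.4,0],[0,0,-1.4,0],[0,0,-1.4,0]])

```text
t: 6.4
tool_pos: [464.1, 62.5, 130.2]
eef_rot: [[0.271, 0.963, 0.008], [0.963, -0.271, 0.003], [0.005, 0.007, -1.0]]
ft_force: [-0.6, -0.3, 1.8]
gripper_width: 1.0
```

```bash
python3 shot.py f4
```

```text
6.4 [464.1  62.5 130.2] [-0.6 -0.3  1.8]
local -34.35302391091474 3.269596585107557
```

View pics/f4.png

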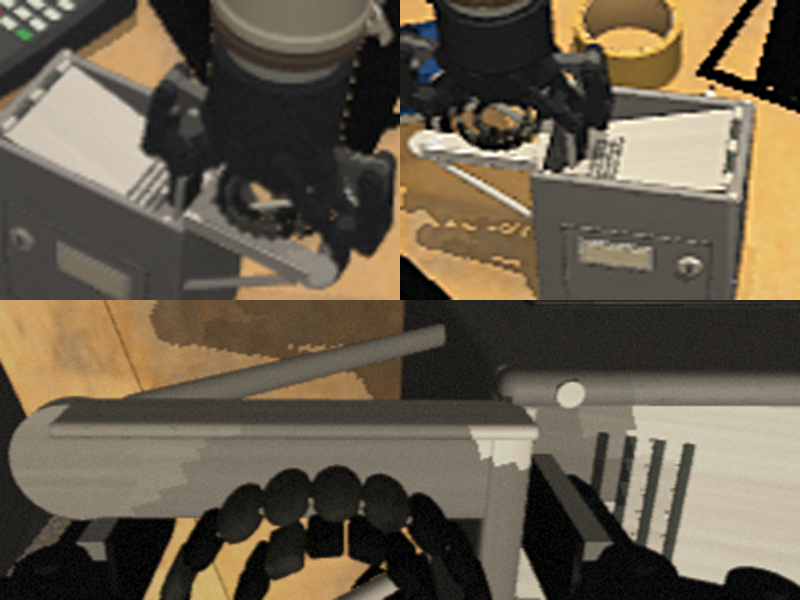

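The flap is held open at about 0.3 rad and the fingers are clear. Next I push along the tray in 5 mm rows.

Call:
move_arm(series=[[0.48,-0.13,0,0],[0.96,-0.27,0,0],[1.44,-0.41,0,0],[1.93,-0.54,0,0],[2.41,-0.68,0,0],[2.89,-0.81,0,0],[3.37,-0.95,0,0],[3.37,-0.95,0,0]])

```text
t: 7.35
tool_pos: [498.9, 52.7, 130.3]
eef_rot: [[0.271, 0.962, 0.009], [0.963, -0.271, 0.003], [0.005, 0.008, -1.0]]
ft_force: [-0.5, -0.4, 0.8]
gripper_width: 1.001
```

```bash
python3 shot.py f5
```

```text
7.35 [498.9  52.7 130.3] [-0.5 -0.4  0.8]
local 1.7427108170307044 3.239980452886427
```

View pics/f5.png

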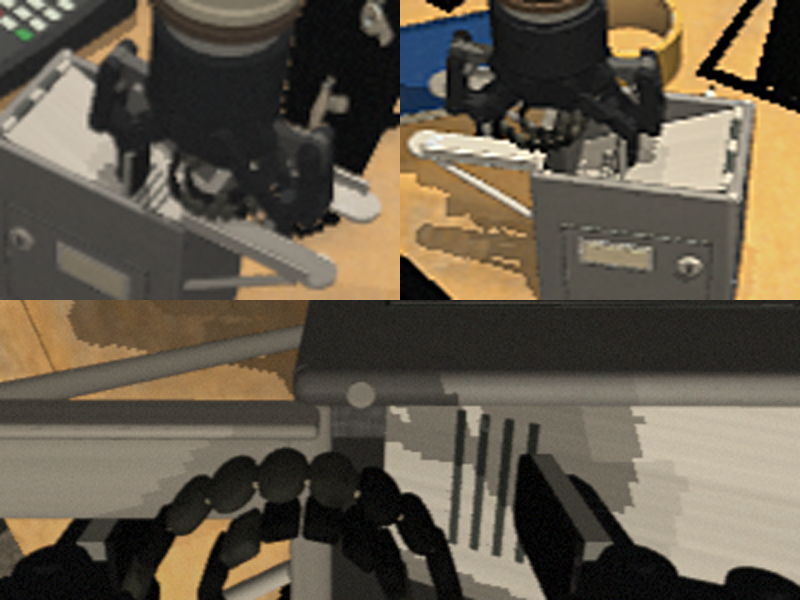

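Call:
move_arm(series=[[0.48,-0.14,0,0],[0.96,-0.27,0,0],[1.44,-0.41,0,0],[1.93,-0.55,0,0],[2.41,-0.68,0,0],[2.41,-0.68,0,0],[2.41,-0.68,0,0]])

```text
t: 8.2
tool_pos: [522.6, 46.1, 130.6]
eef_rot: [[0.271, 0.963, 0.008], [0.963, -0.271, 0.003], [0.005, 0.007, -1.0]]
ft_force: [-4.8, 1.7, 4.9]
gripper_width: 1.0
```

```bash
python3 shot.py f6
```

```text
8.2 [522.6  46.1 130.6] [-4.8  1.7  4.9]
local 26.37017136003448 3.3026593102580564
```

View pics/f6.png

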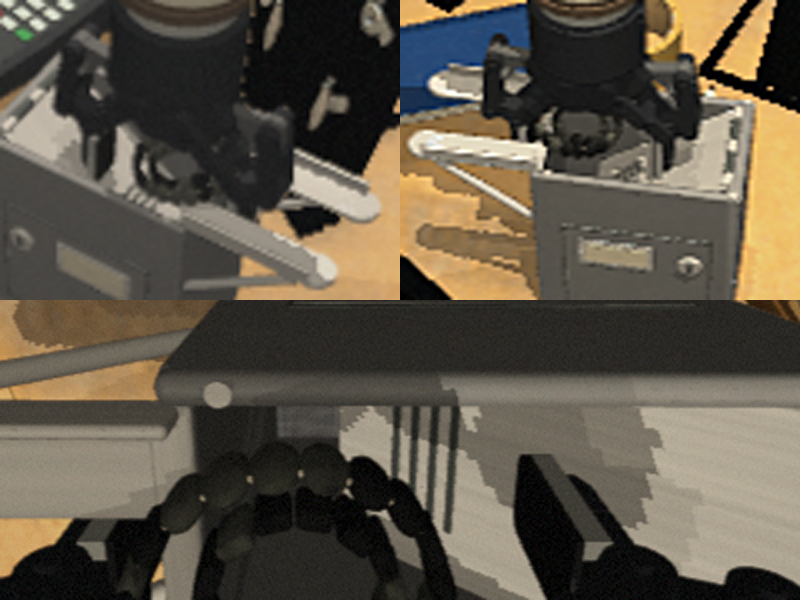

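Call:
move_arm(series=[[0.2,-0.05,0,0],[0.4,-0.11,0,0],[0.4,-0.11,0,0],[0.4,-0.11,0,0]])

```text
t: 8.75
tool_pos: [527.1, 44.9, 130.6]
eef_rot: [[0.271, 0.962, 0.009], [0.963, -0.271, 0.003], [0.005, 0.008, -1.0]]
ft_force: [-1.9, 0.9, 1.7]
gripper_width: 1.001
```

```bash
python3 shot.py f7
```

```text
8.75 [527.1  44.9 130.6] [-1.9  0.9  1.7]
local 31.097725168472262 3.3718465608531174
```

View pics/f7.png

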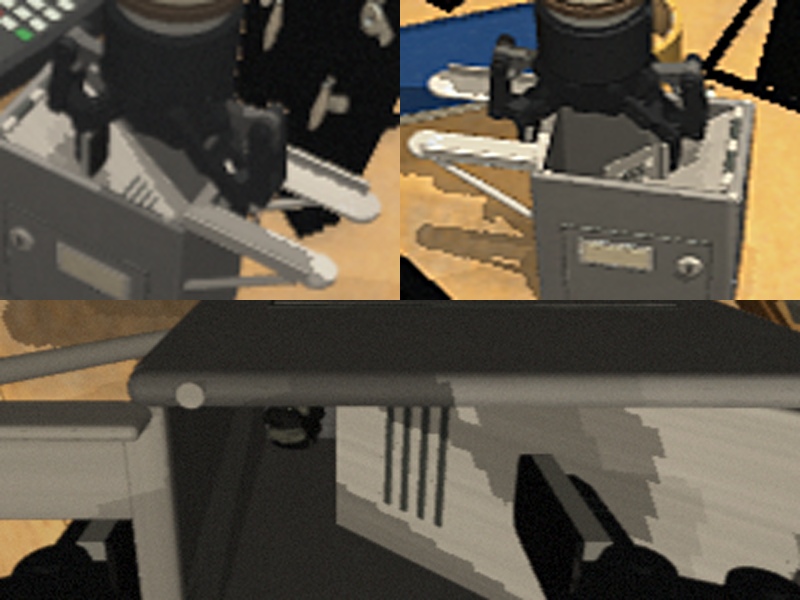

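The bracelet has dropped: it is seen inside the box at wrist view (293,425), and the tray is empty. I draw back slightly and lift so the flap closes.

Call:
move_arm(series=[[-0.4,0.11,0,0],[-0.4,0.11,0.8,0],[-0.4,0.11,1.6,0],[-0.4,0.11,2.4,0],[-0.4,0.11,3.4,0],[-0.4,0.11,4.4,0],[-0.4,0.11,6,0],[-0.4,0.11,9,0],[-0.4,0.11,13,0],[-0.4,0.11,17,0],[-0.4,0.11,17,0],[-0.4,0.11,17,0]])

```text
t: 10.1
tool_pos: [524.0, 46.0, 302.4]
eef_rot: [[0.271, 0.962, 0.013], [0.962, -0.271, 0.003], [0.007, 0.012, -1.0]]
ft_force: [-1.0, -0.1, -0.7]
gripper_width: 1.001
```

```bash
python3 shot.py f8; python3 -c "
from h import *
cv2.imwrite('pics/f9.png',optics.grab_frame('side')[:,:,::-1]);cv2.imwrite('pics/f10.png',optics.grab_frame('wrist')[:,:,::-1])"
```

```text
10.1 [524.   46.  302.4] [-1.  -0.1 -0.7]
local 27.76777147432984 3.512020877159941
```

View pics/f8.png

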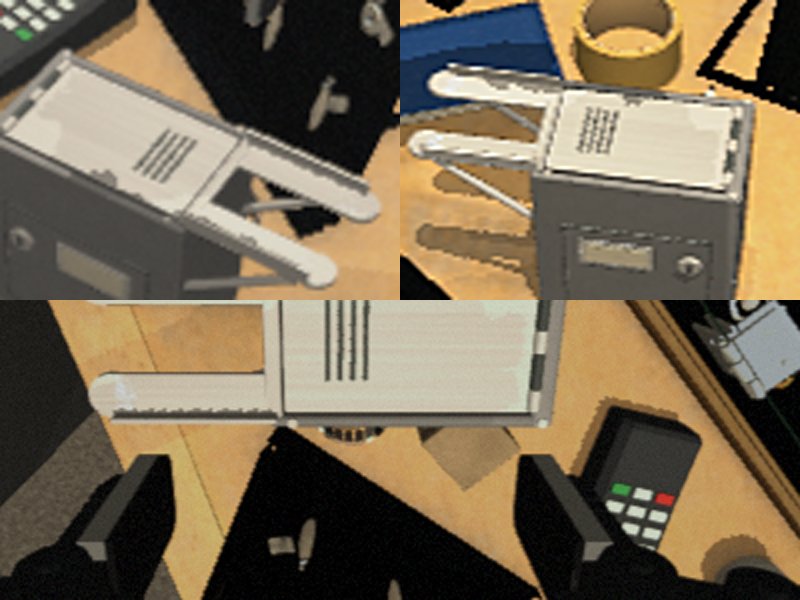

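View pics/f9.png

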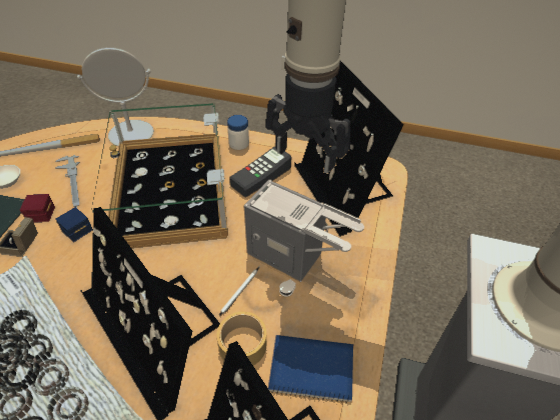

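View pics/f10.png

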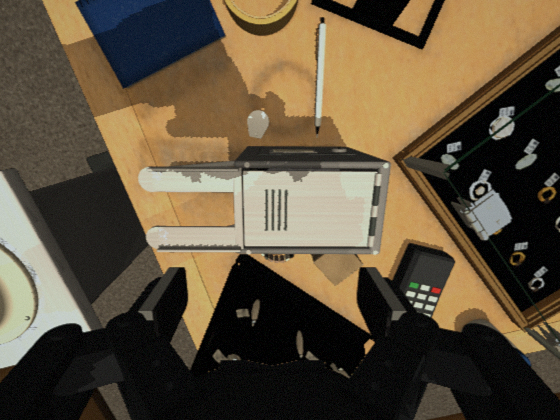

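The flap is flush and shut, the tray is empty, the surroundings look the same as before, and the arm is clear of everything. I hand in.

```bash
python3 -c "
from bench import workorder
print(workorder.hand_in())"
```

```text
the job is handed in; nothing more can be done
None
```

I put the bracelet into the drop box without gripping or lifting it, and handed the job in at about 10 s of the 40 s allowed; it reports no verdict.

- **How it went:** The front finger pushed the flap down to roughly 0.3 rad and kept it open. The rear finger, standing in the notch, pushed the bracelet along until it dropped in. I then drew back about 4 mm and lifted clear to TCP z = 302 mm.
- **Final pictures:** The flap is flush and shut, and the tray is empty. The other things stand where they were by eye in the side and wrist views; I did not measure them. I saw the bracelet low inside the box just before lifting, but I did not measure its final position.
- **Forces:** The highest tool force I read was about 7 N, just before the bracelet dropped, against 1–2 N otherwise. It was back to about 3 N right after. That reading was for flap and bracelet together, so I could not separate the load on the bracelet.
- **What disagreed:**
  - The cameras differed by 2–3 mm on the box position, and the wrist view put the notch about 3 mm to the side of the finger, which I corrected.
  - With the gripper open, the fingertips stood only about 4–6 mm ahead of the TCP, not the 19 mm stated for them.

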